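Feed the carton through the chute flap

TASK

Two lanes of the chute lead to two hanging flaps; the small carton lies in one lane and a roll of tape in the other. With the fingertips, push the carton along its lane and through the flap at the end until it drops into the bay behind, then draw the fingers back so that the flap swings shut. Only push the carton, never pick it up; leave the tape roll and the other things on the table where they are.

Things in the scene. Friction and masses are not known exactly. Their poses are not given: they have to be found in the camera images.
- chute: grey twin-lane sheet-metal chute, 320 x 176 mm, fixed. Origin on the table top under the middle of the closed flaps; x = feed direction (deck to flaps to bay), y left, z up. In its frame: level deck at z = 90 mm from x = -190 (open end) to -14 mm; lane centres at y = +40 and -40 mm, lanes 72 mm wide; rails and middle divider 15 mm above the deck
- mouth_left (a point): middle of the left lane on the end edge of the deck (the lip), at deck height, 14 mm before the left flap; axes as the chute's. From here a smooth 55 degree slide plate falls into the bay
- mouth_right (a point): the same for the right lane
- header (a point): middle of the front face of the bar over the flaps (3 mm before the flap plane, top 72 mm above the deck, as are the posts at both sides of the chute): upright fingers can follow a part up to this bar and no farther
- bay (a point): middle of the floor of the catch bay behind the flaps, 10 mm above the table; bay about 120 x 160 mm, open above, walls 80 mm high
- flap_left (a joint): left flap (66 mm wide, 60 mm high thin steel plate with a slippery plastic lower edge, hung from its upper edge, lower edge 3 mm above deck level): angle in rad, 0 = hanging shut, grows to 1.5 as its lower edge swings inward (away from the feed deck); cannot open outward; 50 g, falls shut by its own weight, a fraction of a newton opens it
- flap_right (a joint): right flap, the same
- carton: small cardboard-yellow carton, 48 x 68 x 34 mm (x, y, z of its own frame), about 120 g; lies flat in one of the lanes with its 68 mm length roughly along the feed; origin at the centre of its underside. Once more than half of it is past the lip it tips onto the slide plate; it slips down when its rear end reaches the lip
- tape: roll of black tape, 62 mm across, 19 mm high, lying flat in the other lane; origin at the centre of its underside; must stay
- solder_reel: loose reel of solder wire, 60 mm across, 66 mm high, standing on the table; origin at the centre of its underside; must stay
- tin: loose round tin lid with screws, 74 mm across, 15 mm high, on the table; origin at the centre of its underside; must stay
- black_capacitor: loose capacitor, upright cylinder 18 mm across, 31 mm high, on the table; origin at the centre of its underside; must stay
Mind the look-alikes: they are no part of the job. There is more than one size of the carton; the one meant has the size given above.

How it is judged (in metres and radians):
On the way:
1. the carton, sliding on the deck of its lane, has pushed the flap of that lane open (((value of joint flap_left above 0.3 rad and y of carton in the frame of chute above 0.005 m and x of carton in the frame of chute above -0.05 m and z of carton in the frame of chute between 0.03 and 0.115 m) or (value of joint flap_right above 0.3 rad and y of carton in the frame of chute below -0.005 m and x of carton in the frame of chute above -0.05 m and z of carton in the frame of chute between 0.03 and 0.115 m))), for 0.05 s.
At the end, for the whole second after the job is handed in: The carton lies at rest in the bay behind the flaps (its origin at least 15 mm past the flap plane, inside the bay walls and less than 80 mm above the table), both flaps hang shut (less than 0.08 rad), and the tape roll and the loose things on the table are within 20 mm of where they began (x of carton in the frame of chute between 0.015 and 0.125 m and z of carton in the frame of chute below 0.08 m and y of carton in the frame of chute between -0.084 and 0.084 m and linear speed of carton below 0.02 m/s and value of joint each of flap_left, flap_right below 0.08 rad and distance of each of tape, solder_reel, tin, black_capacitor from where it was at the start of the episode below 0.02 m); the robot touches nothing.
It fails at once if the carton is lifted off the deck (its underside more than 25 mm above it) (z of carton in the frame of chute above 0.115 m).
It fails at once if the tape roll is shifted by more than 20 mm or lifted (distance of tape from where it was at the start of the episode above 0.02 m).
It fails at once if a loose thing on the table is shifted by more than 20 mm (distance of any of solder_reel, tin, black_capacitor from where it was at the start of the episode above 0.02 m).
It also fails if it takes over 38 s, if anything falls off the work surface, if the arm or the gripper's body presses on something with over 40 N, if the wrist force passes 120 N, or if a joint passes its speed limit or range.

ROBOT

A 6-joint arm with a two-finger parallel gripper is mounted at the origin on a cart in front of the work surface, level with it; the furniture and walls round the work are solid. World frame = base frame: x ahead of the robot, y to its left, z up, the work surface at z = 0. Lengths are in mm, angles in rad, forces in N, time in s.
With the tool pointing down it reaches from about 275 to 1000 mm from the base axis. Payload 8.4 kg.
Tool frame: the origin (TCP) lies at the very end of the fingers, on their centre line; the grasp point (between the pads) lies 19 mm behind it; z points along the fingers, y is the line along which they close (so a half turn about z gives the same grasp; the last joint's range is limited). The gripper opens to 85 mm and grips with 20 to 120 N. Pads are 22 mm wide; open, the fingers measure 114 mm over their backs; the gripper's body (76 mm by 85 mm) begins 54 mm behind the grasp point. The pads swing forward as they close: fully open they stand 13 mm farther back than shut.
Start: joints at [-1.294, 0.353, 1.633, -0, 1.155, -0.002], TCP at [172, -600.869, 231.281] pointing down, gripper open.
Joint ranges: [-2.63, 2.63], [-0.92, 2.1], [0.06, 2.66], [-1.3, 4.44], [0, 2.69], [-3.02, 3.02]. Speed limits (rad/s): [2.22, 2.22, 2.79, 3.14, 3.14, 3.14].

INTERFACE

Orientations are given as [roll, pitch, yaw] about the fixed x, y, z axes, in that order (R = Rz(yaw) Ry(pitch) Rx(roll)).
In Python, from rig import r, vision gives the robot as it stands. The module is installed in compiled form; this text tells all that it offers.
- The arm moves only by the tool play_rows, never from a script. Its argument "steps" is a list of rows, each an object with "delta_pos": the shift along the tool's x, y, z in cm, a list of three; "yaw": the turn about the tool's z in rad; "jaw": the opening in per cent of the stroke, from 0 (shut) to 100 (fully open). A call has exactly 8 rows; each row is the pose to reach, as a shift and turn from the pose commanded when the call began, along the tool's axes at that moment; what a row does not reach only later rows make up. A row lasts 1/10 s, in which the tool goes at most 50 mm and 8.59 degrees, less where a joint would pass 70% of its speed; a pose out of reach is approached as far as the arm can. A call with a gripper value outside its range is refused whole. The fingers move at their own pace and stop on an object; "grip_force" is the grip in N (left out, the last holds). Time passes only in rows, so rows that repeat a pose let the fingers close, or fill a call up. It gives the time, the measured TCP pose, the force, the opening and the grip force at its end, in the units of the state.
- r.sense(): the state, without advancing time (a new reading comes with each control period).
- vision.grab_frame(name): name is "side" or "top"; returns (picture, depth): 400x640x3 uint8, red, green, blue; 400x640 float32, mm along the optical axis (not along the pixel's ray), 0 where there is no reading.
- vision.calibration(name): a dict with "mtx" (3x3 intrinsics, pixels), "k1" (the pictures are not rectified: a ray, as slopes to the right and down, at radius r is drawn at 1 + k1 r^2 times it, then the intrinsics apply), "extrinsics" (4x4, takes a point from camera to world coordinates). Camera axes: x right, y down, z forward; pixel columns grow to the right and rows downward; lengths in mm; the calibration is good to about 2 mm. A picture is of the moment at which its call begins. calibration takes no time and is no camera call.
- r.sign_off(): hands the job in; it is judged then, once.
Trained networks look in the newest picture that a camera, given by its name, has taken for a name from the list of things; names that differ only in an ending like _2 or _b are one class to them, and where a whole thing is asked for, a point or a joint stands for the part that bears it (a point fixed in the world has none). Each returns a list of dicts, best first, with "conf" (0 to 1); they miss things now and then, are a little off and sometimes report something else, mostly with a low value. They report only what shows in the picture. A call takes as long as a camera call. They do not tell look-alikes from the thing itself.
- vision.cut_out(camera, thing): "region" (400x640 bool, what is visible of it) and "uv" ([column, row] in pixels, amid what is visible of it).
- vision.landmark_of(camera, thing): "uv" ([column, row] in pixels: a listed point, or the origin of a listed thing).
The state is a dict: "clock": time; "qpos": joint angles; "qvel": joint speeds; "joint_efforts": joint torques, N m; "eef_pos": TCP position; "tcp_rot": TCP orientation; "contact_force": force on the tool from outside, world axes, zero at the start; "wrist_torque": the same for the moment, N m; "opening": opening from 0.0 (shut) to 1.0 (fully open); "grasp_force": force on a finger pad.
Only numpy, scipy, OpenCV 4.12 (cv2) and the standard library are available. Lean on these libraries where they do the work, as an engineer would, in place of code of your own. Each camera call takes 0.05 s, during which the arm holds its last target. There are 200 camera calls.

## Working session

There is one attempt and no reset: what is moved stays moved. The work goes in short steps, Python scripts to look and compute and a tool call to move; the robot and the scene stay as the last step left them, time stands still between calls to the robot, and variables do not carry over. Pictures are saved under pics/ and viewed, at most 10 in all, crops included, and the job is handed in when it is done.

Besides the shell and the picture viewer there is one more tool, called after "Request:" by a JSON object that holds its "fn" and its "kwargs". play_rows: Moves the arm, as the interface text tells. Its arguments: {"type":"object","properties":{"steps":{"type":"array"},"grip_force":{"type":"number"}},"required":["steps"]}

```bash
mkdir -p pics
cat > h.py <<'E'
import numpy as np, cv2
from rig import r, vision
def pt(cam,uv,z=None,depth=None):
    c=vision.calibration(cam);K=np.array(c["mtx"]);T=np.array(c["extrinsics"])
    d=np.array([(uv[0]-K[0,2])/K[0,0],(uv[1]-K[1,2])/K[1,1]]);s=d.copy()
    for _ in range(20): s=d/(1+c["k1"]*(s@s))
    ray=np.array([*s,1.])
    if depth is None:
        w=T[:3,:3]@ray; depth=(z-T[2,3])/w[2]
    return T[:3,:3]@(ray*depth)+T[:3,3]
E
python3 - <<'E'
from h import *
for cam in("top","side"):
    p,d=vision.grab_frame(cam); cv2.imwrite(f"pics/{cam}0.png",p[:,:,::-1]); np.save(cam+"d.npy",d)
    print(cam,np.array(vision.calibration(cam)["extrinsics"])[:3,3].round())
    for n in("chute","carton","tape","solder_reel","tin","black_capacitor"):
        for o in vision.landmark_of(cam,n)[:3]:
            print(n,round(o["conf"],2),np.round(o["uv"]),pt(cam,o["uv"],90 if n in("carton","tape") else 0).round())
    for n in("mouth_left","mouth_right","header","bay"):
        for o in vision.landmark_of(cam,n)[:2]:
            print(n,round(o["conf"],2),np.round(o["uv"]),pt(cam,o["uv"],{"header":130,"bay":10}.get(n,90)).round())
print(r.sense())
E
```

```text
top [339.  -1. 959.]
chute 0.84 [394. 157.] [ 617. -251.    0.]
carton 0.75 [317. 242.] [416.  -9.  90.]
carton 0.64 [415. 188.] [ 507. -262.   90.]
carton 0.34 [291. 181.] [571.  29.  90.]
tape 0.57 [382. 185.] [ 527. -185.   90.]
solder_reel 0.63 [260. 244.] [442. 133.  -0.]
tin 0.57 [205. 269.] [399. 281.   0.]
black_capacitor 0.56 [291. 183.] [589.  33.   0.]
mouth_left 0.68 [387. 150.] [ 612. -214.   90.]
mouth_right 0.62 [422. 157.] [ 580. -295.   90.]
header 0.73 [409. 138.] [ 621. -261.  130.]
header 0.28 [396. 160.] [ 571. -222.  130.]
bay 0.87 [400. 135.] [ 673. -278.   10.]
side [ 632. -746.  608.]
chute 0.67 [349. 325.] [ 611. -253.    0.]
carton 0.93 [292. 285.] [ 502. -257.   90.]
carton 0.82 [282. 234.] [ 446. -117.   90.]
tape 0.6 [310. 259.] [ 519. -183.   90.]
solder_reel 0.82 [303. 201.] [432. 151.  -0.]
black_capacitor 0.61 [351. 236.] [584.  18.   0.]
mouth_left 0.91 [353. 279.] [ 609. -220.   90.]
mouth_left 0.3 [334. 305.] [ 584. -289.   90.]
mouth_right 0.6 [333. 303.] [ 581. -285.   90.]
header 0.62 [348. 266.] [ 598. -230.  130.]
bay 0.72 [377. 338.] [ 665. -280.   10.]
bay 0.69 [350. 263.] [594. -91.  10.]
{'clock': 1.1, 'qpos': array([-1.29439520e+00,  3.52965766e-01,  1.63341522e+00, -2.53393349e-05,
        1.15518071e+00, -2.36147553e-03]), 'qvel': array([-0.00104158,  0.00167457, -0.00014577, -0.00023775, -0.00084104,
       -0.00104805]), 'joint_efforts': array([ 1.57931165e-03, -6.05182743e+01, -3.42444348e+01,  3.21891794e-04,
        9.00941304e-04,  2.03309344e-05]), 'eef_pos': array([ 171.99494313, -600.87037272,  231.29584026]), 'tcp_rot': array([3.14156175e+00, 2.32555050e-05, 2.78772832e-01]), 'contact_force': array([ 0.09818852,  0.75932799, -0.12421492]), 'wrist_torque': array([ 0.05816771,  0.00989068, -0.0633783 ]), 'grasp_force': 0.0, 'opening': 0.9982433773992165}
```

View pics/top0.png

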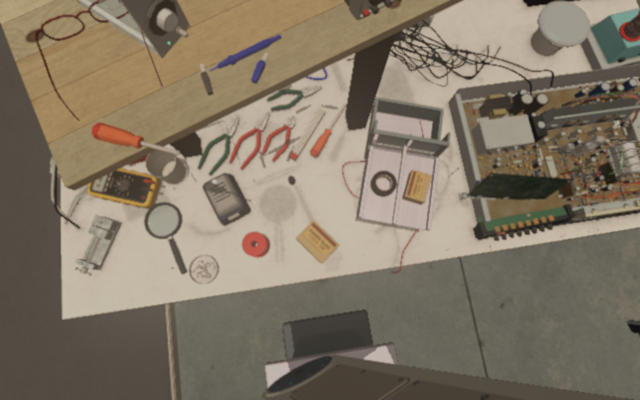

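View pics/side0.png

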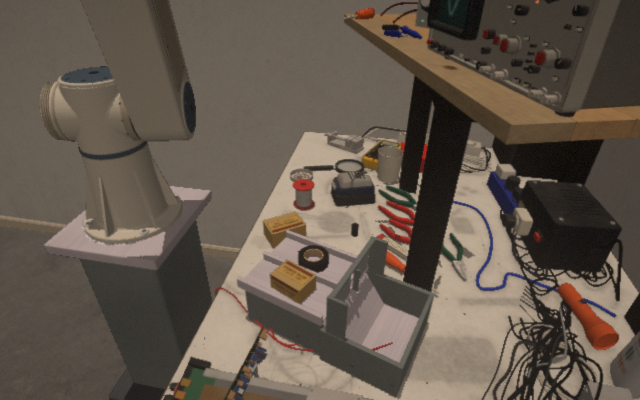

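The top view shows the carton in the right lane at (418,186), the tape in the left lane at (383,184) and a look-alike carton on the table at (317,242). Next I'll measure the chute axes, the carton and the shelf clearance.

Run:
```python
from h import *
p,_=vision.grab_frame("top"); d=np.load("topd.npy")
P=np.full((400,640,3),np.nan)
for v in range(400):
    for u in range(640):
        if d[v,u]>0: P[v,u]=pt("top",(u,v),depth=d[v,u])
np.save("P.npy",P)
X,Y,Z=P[...,0],P[...,1],P[...,2]
roi=(X>380)&(X<760)&(Y>-400)&(Y<-120)
m=roi&(Z>82)&(Z<98)
n,l,s,c=cv2.connectedComponentsWithStats(m.astype(np.uint8))
for i in np.argsort(-s[1:,4])[:3]+1:
    q=P[l==i][:,:2].astype(np.float32); print("deck",s[i,4],cv2.minAreaRect(q),cv2.boxPoints(cv2.minAreaRect(q)).round().tolist(), np.median(Z[l==i]))
m=roi&(Z>150)&(Z<175); q=P[m][:,:2].astype(np.float32); print("header",m.sum(),cv2.boxPoints(cv2.minAreaRect(q)).round().tolist())
m=roi&(Z>30)&(Z<230); q=P[m][:,:2].astype(np.float32); print("all",cv2.minAreaRect(q))
for o in vision.cut_out("top","carton"):
    R=o["region"]; k=R&(Z>np.nanmedian(Z[R])-8); q=P[k][:,:2].astype(np.float32); print("carton",o["conf"],np.round(o["uv"]),np.nanmedian(Z[R]),cv2.minAreaRect(q))
for o in vision.cut_out("top","tape")[:1]:
    R=o["region"]; q=P[R&(Z>95)][:,:2].astype(np.float32); print("tape",cv2.minAreaRect(q))
k=(Z>250)&(Y<0)&(Y>-500)&(X>400); 
for y in range(-500,0,50):
    kk=k&(abs(Y-y)<25)
    if kk.any(): i=np.argmin(np.where(kk,X,1e9)); print("shelf",y,P.reshape(-1,3)[i].round())
```

```text
Traceback (most recent call last):
  File "h.py", line 4, in pt
    c=vision.calibration(cam);K=np.array(c["mtx"]);T=np.array(c["extrinsics"])
ValueError: time passes only in moves, steps and waits
```

```bash
cat >> h.py <<'E'
def cloud(cam,d):
    c=vision.calibration(cam);T=np.array(c["extrinsics"])
    v,u=np.mgrid[:400,:640]; uv=np.stack([u,v],-1).reshape(-1,1,2).astype(float)
    n=cv2.undistortPoints(uv,np.array(c["mtx"],float),np.array([c["k1"],0,0,0,0.])).reshape(400,640,2)
    P=np.dstack([n,np.ones((400,640))])*d[...,None]
    P=P@T[:3,:3].T+T[:3,3]; P[d<=0]=np.nan; return P
E
cat > m.py <<'E'
from h import *
p,d=vision.grab_frame("top")
P=cloud("top",d); X,Y,Z=P[...,0],P[...,1],P[...,2]
roi=(X>380)&(X<760)&(Y>-400)&(Y<-120)
m=roi&(Z>82)&(Z<98)
n,l,s,c=cv2.connectedComponentsWithStats(m.astype(np.uint8))
for i in np.argsort(-s[1:,4])[:3]+1:
    q=P[l==i][:,:2].astype(np.float32); print("deck",s[i,4],cv2.minAreaRect(q),cv2.boxPoints(cv2.minAreaRect(q)).round().tolist(), np.median(Z[l==i]))
m=roi&(Z>150)&(Z<175); q=P[m][:,:2].astype(np.float32); print("header",m.sum(),cv2.boxPoints(cv2.minAreaRect(q)).round().tolist())
m=roi&(Z>30)&(Z<230); q=P[m][:,:2].astype(np.float32); print("all",cv2.minAreaRect(q))
for o in vision.cut_out("top","carton"):
    R=o["region"]; k=R&(Z>np.nanmedian(Z[R])-8); q=P[k][:,:2].astype(np.float32); print("carton",o["conf"],np.round(o["uv"]),np.nanmedian(Z[R]),cv2.minAreaRect(q))
for o in vision.cut_out("top","tape")[:1]:
    R=o["region"]; q=P[R&(Z>95)][:,:2].astype(np.float32); print("tape",cv2.minAreaRect(q))
k=(Z>250)&(Y<0)&(Y>-500)&(X>400)
for y in range(-500,0,50):
    kk=k&(abs(Y-y)<25)
    if kk.any(): i=np.argmin(np.where(kk,X,1e9)); print("shelf",y,P.reshape(-1,3)[i].round())
E
python3 m.py
```

```text
deck 1656 ((530.7719116210938, -185.54879760742188), (75.8907241821289, 185.105712890625), 71.78812408447266) [[431.0, -193.0], [607.0, -251.0], [631.0, -178.0], [455.0, -121.0]] 90.9175562898833
deck 1481 ((503.5078430175781, -262.022705078125), (72.42390441894531, 182.78488159179688), 70.70787048339844) [[405.0, -266.0], [578.0, -326.0], [602.0, -258.0], [429.0, -198.0]] 90.88277341596483
deck 134 ((531.9574584960938, -188.86134338378906), (29.327146530151367, 27.742551803588867), 79.04378509521484) [[516.0, -201.0], [543.0, -206.0], [548.0, -177.0], [521.0, -172.0]] 91.10945960055881
header 597 [[538.0, -307.0], [601.0, -353.0], [757.0, -139.0], [693.0, -93.0]]
all ((579.81982421875, -267.1686096191406), (279.5653381347656, 350.7106628417969), 86.19601440429688)
carton 0.98 [418. 187.] 124.52135045967947 ((505.8841247558594, -260.11822509765625), (48.60911560058594, 68.27641296386719), 62.49457550048828)
carton 0.72 [317. 243.] 45.78717784882531 ((423.2112121582031, -10.335929870605469), (88.67723083496094, 62.426998138427734), 36.12504959106445)
carton 0.2 [393. 143.] 122.97926690516897 ((622.7179565429688, -218.25836181640625), (65.25645446777344, 3.4335057735443115), 69.91558074951172)
tape ((528.595703125, -185.7703857421875), (58.49032974243164, 59.38951110839844), 37.01228332519531)
shelf -300 [ 716. -276.  463.]
shelf -250 [ 699. -225.  476.]
shelf -200 [ 681. -176.  462.]
shelf -150 [ 663. -126.  473.]
shelf -100 [646. -76. 458.]
shelf -50 [627. -25. 466.]
```

The chute yaw is about -19.2° and the right mouth is at (587,-290). The carton is at (506,-260), measures 48x68, and is skewed about 8° in the lane. I'll move above the lane behind it.

Request:
{"fn": "play_rows", "kwargs": {"steps": [{"delta_pos": [36.1,-27.1,0],"yaw": 0.614,"jaw": 18},{"delta_pos": [36.1,-27.1,0],"yaw": 0.614,"jaw": 18},{"delta_pos": [36.1,-27.1,0],"yaw": 0.614,"jaw": 18},{"delta_pos": [36.1,-27.1,0],"yaw": 0.614,"jaw": 18},{"delta_pos": [36.1,-27.1,0],"yaw": 0.614,"jaw": 18},{"delta_pos": [36.1,-27.1,0],"yaw": 0.614,"jaw": 18},{"delta_pos": [36.1,-27.1,0],"yaw": 0.614,"jaw": 18},{"delta_pos": [36.1,-27.1,0],"yaw": 0.614,"jaw": 18}]}}

```text
clock: 2.1
eef_pos: [410.7, -285.3, 231.6]
tcp_rot: [3.141, -0.001, -0.335]
contact_force: [1.3, -1.9, -0.9]
opening: 0.182
grasp_force: 0.0
```

Request:
{"fn": "play_rows", "kwargs": {"steps": [{"delta_pos": [0,0,0],"yaw": 0,"jaw": 18},{"delta_pos": [0,0,0],"yaw": 0,"jaw": 18},{"delta_pos": [0,0,0],"yaw": 0,"jaw": 18},{"delta_pos": [0,0,0],"yaw": 0,"jaw": 18},{"delta_pos": [0,0,0],"yaw": 0,"jaw": 18},{"delta_pos": [0,0,0],"yaw": 0,"jaw": 18},{"delta_pos": [0,0,0],"yaw": 0,"jaw": 18},{"delta_pos": [0,0,0],"yaw": 0,"jaw": 18}]}}

```text
clock: 2.9
eef_pos: [409.6, -287.2, 231.3]
tcp_rot: [-3.142, -0.0, -0.336]
contact_force: [-0.2, -0.7, -0.0]
opening: 0.177
grasp_force: 0.0
```

Request:
{"fn": "play_rows", "kwargs": {"steps": [{"delta_pos": [0.8,-2.8,0],"yaw": 0,"jaw": 18},{"delta_pos": [1.7,-5.5,0],"yaw": 0,"jaw": 18},{"delta_pos": [1.7,-5.5,0],"yaw": 0,"jaw": 18},{"delta_pos": [1.7,-5.5,4],"yaw": 0,"jaw": 18},{"delta_pos": [1.7,-5.5,8],"yaw": 0,"jaw": 18},{"delta_pos": [1.7,-5.5,10],"yaw": 0,"jaw": 18},{"delta_pos": [1.7,-5.5,10],"yaw": 0,"jaw": 18},{"delta_pos": [1.7,-5.5,10],"yaw": 0,"jaw": 18}]}}

```text
clock: 3.7
eef_pos: [443.9, -241.0, 131.7]
tcp_rot: [3.142, 0.0, -0.335]
contact_force: [-0.0, 0.3, -0.4]
opening: 0.181
grasp_force: 0.0
```

Run:
```python
from h import *
ims=[]
for cam in("top","side"):
    p,d=vision.grab_frame(cam)
    c=p[90:250,340:500] if cam=="top" else p[210:370,230:430]
    ims.append(cv2.resize(c,(400,400) if cam=="top" else (400,320),interpolation=cv2.INTER_CUBIC))
ims[1]=cv2.copyMakeBorder(ims[1],0,80,0,0,cv2.BORDER_CONSTANT)
cv2.imwrite("pics/a1.png",np.hstack(ims)[:,:,::-1])
print(r.sense()["eef_pos"])
```

```text
[ 444.74585059 -241.3092785   132.70537543]
```

View pics/a1.png

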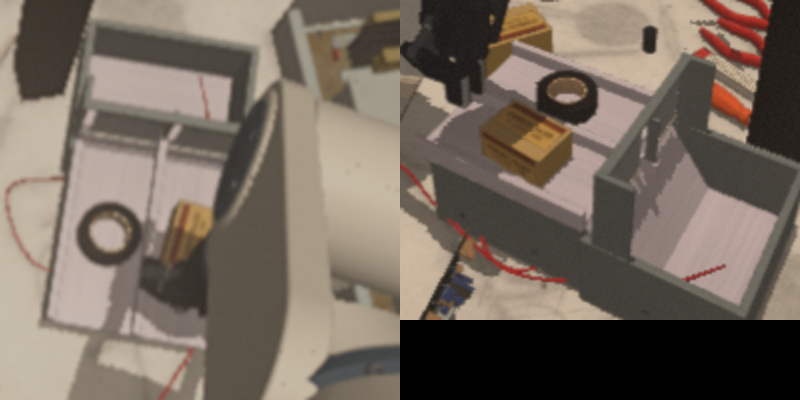

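The fingers hang over the right lane, just behind the carton (side crop, fingers about (465,90), carton (525,140)). I'll lower to 12 mm above the deck and start pushing.

Request:
{"fn": "play_rows", "kwargs": {"steps": [{"delta_pos": [0,0,1.5],"yaw": 0,"jaw": 18},{"delta_pos": [0,0,3.0],"yaw": 0,"jaw": 18},{"delta_pos": [0,0,3.0],"yaw": 0,"jaw": 18},{"delta_pos": [0.7,0,3.0],"yaw": 0,"jaw": 18},{"delta_pos": [1.4,0,3.0],"yaw": 0,"jaw": 18},{"delta_pos": [2.1,0,3.0],"yaw": 0,"jaw": 18},{"delta_pos": [2.8,0,3.0],"yaw": 0,"jaw": 18},{"delta_pos": [3.5,0,3.0],"yaw": 0,"jaw": 18}]}}

```text
clock: 4.6
eef_pos: [477.5, -252.3, 101.5]
tcp_rot: [3.142, 0.0, -0.335]
contact_force: [-2.6, 0.0, 2.2]
opening: 0.179
grasp_force: 1.3
```

Request:
{"fn": "play_rows", "kwargs": {"steps": [{"delta_pos": [0.6,0,0],"yaw": 0,"jaw": 18},{"delta_pos": [1.2,0,0],"yaw": 0,"jaw": 18},{"delta_pos": [1.8,0,0],"yaw": 0,"jaw": 18},{"delta_pos": [2.4,0,0],"yaw": 0,"jaw": 18},{"delta_pos": [3.0,0,0],"yaw": 0,"jaw": 18},{"delta_pos": [3.6,0,0],"yaw": 0,"jaw": 18},{"delta_pos": [4.2,0,0],"yaw": 0,"jaw": 18},{"delta_pos": [4.2,0,0],"yaw": 0,"jaw": 18}]}}

```text
clock: 5.4
eef_pos: [517.8, -266.4, 101.4]
tcp_rot: [3.141, -0.001, -0.335]
contact_force: [0.3, 1.0, -0.7]
opening: 0.181
grasp_force: 0.0
```

Run:
```python
from h import *
p,d=vision.grab_frame("side")
cv2.imwrite("pics/a2.png",cv2.resize(p[210:370,230:430],(800,600),interpolation=cv2.INTER_CUBIC)[:,:,::-1])
e=r.sense()["eef_pos"][:2]; a=-.335; v=e-np.array([586.8,-290.4]); print("chute x",-14+v@[np.cos(a),np.sin(a)],"y",-40+v@[-np.sin(a),np.cos(a)])
```

```text
chute x -87.61610660186938 y -39.97294052367081
```

View pics/a2.png

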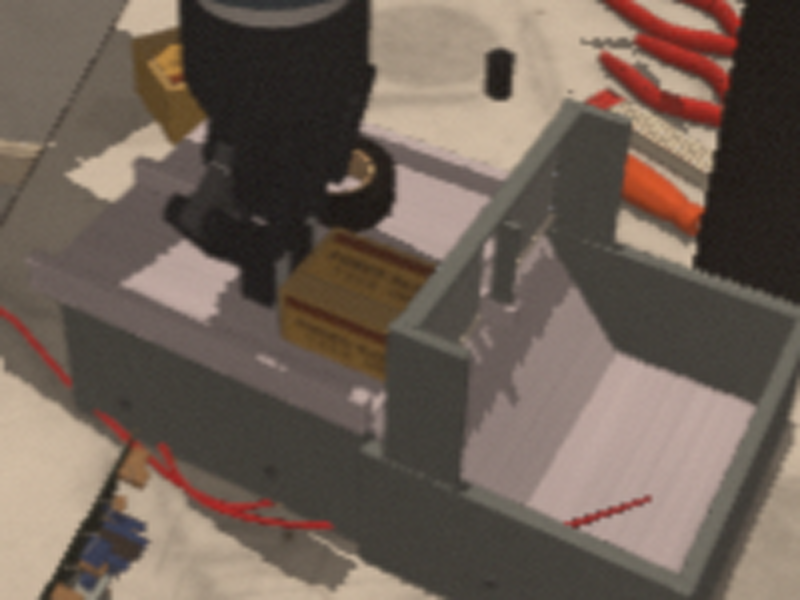

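The carton lies straight in the lane with its front just at the flap (crop around (360,290)). I'll keep pushing.

Request:
{"fn": "play_rows", "kwargs": {"steps": [{"delta_pos": [0.6,0,0],"yaw": 0,"jaw": 18},{"delta_pos": [1.2,0,0],"yaw": 0,"jaw": 18},{"delta_pos": [1.8,0,0],"yaw": 0,"jaw": 18},{"delta_pos": [2.4,0,0],"yaw": 0,"jaw": 18},{"delta_pos": [3.0,0,0],"yaw": 0,"jaw": 18},{"delta_pos": [3.6,0,0],"yaw": 0,"jaw": 18},{"delta_pos": [4.2,0,0],"yaw": 0,"jaw": 18},{"delta_pos": [4.6,0,0],"yaw": 0,"jaw": 18}]}}

```text
clock: 6.25
eef_pos: [561.3, -281.5, 101.5]
tcp_rot: [3.141, -0.002, -0.335]
contact_force: [-0.3, -0.6, 0.2]
opening: 0.179
grasp_force: 0.0
```

Request:
{"fn": "play_rows", "kwargs": {"steps": [{"delta_pos": [0.4,0,0],"yaw": 0,"jaw": 18},{"delta_pos": [0.8,0,0],"yaw": 0,"jaw": 18},{"delta_pos": [1.2,0,0],"yaw": 0,"jaw": 18},{"delta_pos": [1.6,0,0],"yaw": 0,"jaw": 18},{"delta_pos": [2.0,0,0],"yaw": 0,"jaw": 18},{"delta_pos": [2.2,0,0],"yaw": 0,"jaw": 18},{"delta_pos": [2.2,0,0],"yaw": 0,"jaw": 18},{"delta_pos": [2.2,0,0],"yaw": 0,"jaw": 18}]}}

```text
clock: 7.05
eef_pos: [580.3, -288.1, 101.2]
tcp_rot: [-3.142, 0.001, -0.335]
contact_force: [-4.5, 1.5, 2.4]
opening: 0.181
grasp_force: 0.0
```

Run:
```python
from h import *
p,d=vision.grab_frame("side")
cv2.imwrite("pics/a3.png",cv2.resize(p[210:370,230:430],(800,600),interpolation=cv2.INTER_CUBIC)[:,:,::-1])
e=r.sense()["eef_pos"][:2]; a=-.335; v=e-np.array([586.8,-290.4]); print("chute x",-14+v@[np.cos(a),np.sin(a)],"y",-40+v@[-np.sin(a),np.cos(a)])
```

```text
chute x -20.898892232475717 y -39.96311969156596
```

View pics/a3.png

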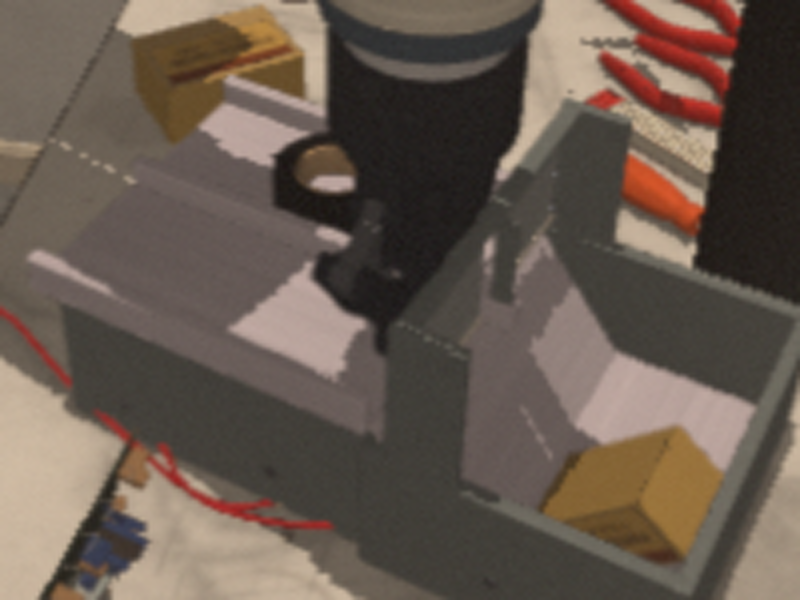

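The carton is in the bay (crop (635,490)). Now I'll draw back and then lift.

Request:
{"fn": "play_rows", "kwargs": {"steps": [{"delta_pos": [-1.5,0,0],"yaw": 0,"jaw": 18},{"delta_pos": [-4,0,0],"yaw": 0,"jaw": 18},{"delta_pos": [-7,0,0],"yaw": 0,"jaw": 18},{"delta_pos": [-10,0,0],"yaw": 0,"jaw": 18},{"delta_pos": [-11,0,0],"yaw": 0,"jaw": 18},{"delta_pos": [-11,0,-4],"yaw": 0,"jaw": 18},{"delta_pos": [-11,0,-8],"yaw": 0,"jaw": 18},{"delta_pos": [-11,0,-12],"yaw": 0,"jaw": 18}]}}

```text
clock: 7.9
eef_pos: [477.8, -252.4, 223.0]
tcp_rot: [3.141, -0.001, -0.335]
contact_force: [-0.2, 0.1, -0.1]
opening: 0.178
grasp_force: 0.0
```

Request:
{"fn": "play_rows", "kwargs": {"steps": [{"delta_pos": [-4,0,0],"yaw": 0,"jaw": 18},{"delta_pos": [-8,0,0],"yaw": 0,"jaw": 18},{"delta_pos": [-12,0,0],"yaw": 0,"jaw": 18},{"delta_pos": [-12,0,0],"yaw": 0,"jaw": 18},{"delta_pos": [-12,0,0],"yaw": 0,"jaw": 18},{"delta_pos": [-12,0,0],"yaw": 0,"jaw": 18},{"delta_pos": [-12,0,0],"yaw": 0,"jaw": 18},{"delta_pos": [-12,0,0],"yaw": 0,"jaw": 18}]}}

```text
clock: 8.7
eef_pos: [364.4, -212.9, 221.2]
tcp_rot: [-3.142, 0.0, -0.335]
contact_force: [0.2, 0.1, -0.3]
opening: 0.178
grasp_force: 0.0
```

Run:
```python
from h import *
p,d=vision.grab_frame("side")
cv2.imwrite("pics/a4.png",cv2.resize(p[210:370,230:430],(800,600),interpolation=cv2.INTER_CUBIC)[:,:,::-1])
P=cloud("side",d); o=vision.cut_out("side","carton")
a=-.335
for k in o:
    v=np.nanmedian(P[k["region"]],0)-[586.8,-290.4,0]; print(round(k["conf"],2),np.round(k["uv"]),"chute",(-14+v[:2]@[np.cos(a),np.sin(a)]).round(),(-40+v[:2]@[-np.sin(a),np.cos(a)]).round(),v[2].round())
for n in("tape","tin","solder_reel","black_capacitor"):
    print(n,[(np.round(q["uv"]),round(q["conf"],2)) for q in vision.landmark_of("side",n)[:1]])
```

```text
0.79 [280. 227.] chute -261.0 154.0 44.0
0.78 [392. 340.] chute 89.0 -42.0 66.0
tape [(array([310., 261.]), 0.86)]
tin [(array([299., 178.]), 0.72)]
solder_reel [(array([350., 266.]), 0.75)]
black_capacitor [(array([354., 236.]), 0.59)]
```

View pics/a4.png

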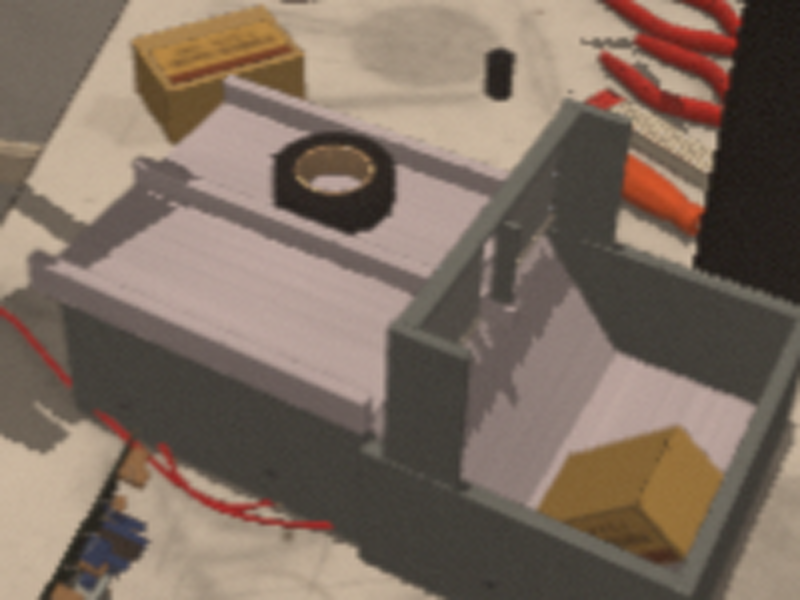

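The carton sits tilted in the bay and the tape is unmoved. One numeric check of its height before handing in.

Run:
```python
from h import *
a=-.335
for cam in("side","top"):
    p,d=vision.grab_frame(cam); P=cloud(cam,d)
    for k in vision.cut_out(cam,"carton")[:4]:
        m=cv2.erode(k["region"].astype(np.uint8),np.ones((2,2)))>0
        q=P[m]-[586.8,-290.4,0]
        x=-14+q[:,:2]@[np.cos(a),np.sin(a)]
        print(cam,np.round(k["uv"]),"x",np.nanpercentile(x,[3,50,97]).round(),"z",np.nanpercentile(q[:,2],[3,50,97]).round())
        if cam=="side" and k["uv"][0]>340:
            hsv=cv2.cvtColor(p,cv2.COLOR_RGB2HSV)
            v,u=np.where(m); i=np.argsort(q[:,2])
            for j in i[::max(1,len(i)//12)]: print(u[j],v[j],x[j].round(),(-40+q[j,:2]@[-np.sin(a),np.cos(a)]).round(),q[j,2].round())
```

```text
side [279. 227.] x [-299. -257. -218.] z [12. 44. 46.]
top [318. 241.] x [-300. -263. -225.] z [42. 46. 49.]
top [418. 122.] x [ 56.  78. 107.] z [43. 66. 83.]
```

```bash
python3 -c "
from rig import r
print(r.sign_off())"
```

```text
the job is handed in; nothing more can be done
None
```

I pushed the carton through the right flap and it dropped into the bay. The fingers are drawn back, both flaps look shut in the last picture, and the job is handed in with no verdict returned; the tape and capacitor stayed put, while the reel and tin weren't rechecked reliably, though the arm never went near them.

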